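# Pull the brass plug from the valve block

### The arm

A 6-joint arm with a two-finger parallel gripper is mounted at the origin on a cart in front of the work surface, level with it; the furniture and walls round the work are solid. World frame = base frame: x ahead of the robot, y to its left, z up, the work surface at z = 0. Lengths are in m, angles in rad, forces in N, time in s.
With the tool pointing down it reaches from about 0.225 to 0.875 m from the base axis. Payload 3.4 kg.
Tool frame: the origin (TCP) lies at the very end of the fingers, on their centre line; the grasp point (between the pads) lies 19 mm behind it; z points along the fingers, y is the line along which they close (so a half turn about z gives the same grasp; the last joint's range is limited). The gripper opens to 85 mm and grips with 20 to 120 N. Pads are 22 mm wide; open, the fingers measure 114 mm over their backs; the gripper's body (76 mm by 85 mm) begins 54 mm behind the grasp point. The pads swing forward as they close: fully open they stand 13 mm farther back than shut.
Start: joints at [1.032, 0.276, 1.505, -0, 1.361, -0.121], TCP at [0.233, 0.526, 0.231] pointing down, gripper open.
Joint ranges: [-2.89, 2.89], [-0.75, 2.08], [0.22, 2.7], [-1.18, 4.32], [0.11, 2.71], [-2.7, 2.7]. Speed limits (rad/s): [2.57, 2.57, 3.14, 3.14, 3.14, 3.14].

### API

Orientations are given as a unit quaternion [w, x, y, z].
In Python, from rig import manip, get_image, camera_info gives the robot as it stands. The module is installed in compiled form; this text tells all that it offers.
- The arm moves only by the shell command python3 -m crank 'ROWS' [FORCE]. ROWS is a JSON object of lists of equal length, an entry for each row: "translation": the shift along the tool's x, y, z in mm, a list of three; "roll": the turn about the tool's z in rad; "fingers": the opening, from 0 (shut) to 1 (fully open). A call has 1 to 8 rows; each row shifts and turns the commanded pose from where the row before left it, along the tool's axes as they then stand; what a row does not reach is not made up. A row lasts 1/10 s, in which the tool goes at most 50 mm and 8.59 degrees, less where a joint would pass 70% of its speed; a pose out of reach is approached as far as the arm can. A call is refused whole if a number of a shift passes 50 or a number of a turn 0.15, either way. A call with a gripper value outside its range is refused whole. The fingers move at their own pace and stop on an object; FORCE is the grip in N (left out, the last holds). Time passes only in rows, so rows that do not move let the fingers close. It gives the time, the measured TCP pose, the force, the opening and the grip force at its end, in the units of the state.
- manip.get_state(): the state, without advancing time (a new reading comes with each control period).
- get_image(name): name is "side" or "top"; returns the picture (480x640x3 uint8, blue, green, red); there is no depth.
- camera_info(name): a dict with "mtx" (3x3 intrinsics, pixels), "rvec" (rotation vector, rad) and "tvec" (3), from world to camera coordinates, as OpenCV has them. Camera axes: x right, y down, z forward; pixel columns grow to the right and rows downward; lengths in m; the calibration is good to about 2 mm. A picture is of the moment at which its call begins. camera_info takes no time and is no camera call.
- manip.sign_off(): hands the job in; it is judged then, once.
The state is a dict: "clock": time; "qpos": joint angles; "qd": joint speeds; "effort": joint torques, N m; "position": TCP position; "ee_rot": TCP orientation; "contact_force": force on the tool from outside, world axes, zero at the start; "moment": the same for the moment, N m; "width": finger opening in m; "gripper_force": force on a finger pad.
Only numpy, scipy, OpenCV 4.12 (cv2) and the standard library are available. Lean on these libraries where they do the work, as an engineer would, in place of code of your own. Each camera call takes 0.05 s, during which the arm holds its last target. There are 200 camera calls.

### The job

Two blanking plugs sit in the blue valve block, each with a T-handled puller rod standing in it. Screw the rod in the brass plug fully home, clockwise seen from above until it stops, before any pulling; then pull the brass plug straight up out of the block by the rod and set it down upright, without dropping it, in the middle of the pale ground steel plate, and let go. Leave the black plug in the block.

Things in the scene. Friction and masses are not known exactly. Their poses are not given: they have to be found in the camera images.
- brass_plug: brass plug 40x40 mm, 38 high, 0.3 kg; origin centre of underside, z up its axis, x, y along its sides. Sits upright, 1.5 mm play all round, in a 28 mm deep square pocket in the fixed blue block (80x230x50 mm), underside 22 mm above bench; the pocket stops it turning. On its axis a 9 mm steel rod bears a T-bar, 64 long, 12 wide, 12 high, its middle 106 mm above the origin: grip it across its width
- puller_rod (a joint): turn of the steel T-bar rod in the brass plug, rad: starts at 0 to 0.25, grows as it is turned clockwise seen from above, to a hard stop at 1.2 (fully home). Light friction (0.05 N m), stays where left. Seen from above, the bar's length lies along the plug's y axis turned counterclockwise by (0.6 - value) rad
- black_plug: black plug of the same shape, origin and axes, with a like T-bar rod fixed in it, in the block's other pocket, 130 mm away along the plugs' y axis (either plug may be in either pocket); to be left alone
- pale_plate: pale, bright ground round steel plate, 145 mm in diameter and 8 mm thick, lying loose on the bench; origin: centre of its underside. A dark rusty plate of the same size lies beside it, on either side; that one is not the target
Mind the look-alikes: they are no part of the job. What is shaped like the brass_plug but pink or turquoise is not meant.

How it is judged:
On the way, in this order (a step that is already met when the one before it is completed fails the run):
1. the rod is screwed home while the brass plug still sits in its pocket (value of joint puller_rod above 1.05 rad and height (world z) of brass_plug below 0.03 m), for 0.2 s.
2. the brass plug is drawn clear above the block, upright, with the rod still home (height (world z) of brass_plug above 0.055 m and angle between brass_plug's own z axis and vertical below 0.25 rad and value of joint puller_rod above 0.95 rad), for 0.1 s.
At the end, for the whole second after the job is handed in: the brass plug stands upright (within 7 degrees) and at rest on the pale plate, its axis within 35 mm of the plate's centre, released, the rod still home (above 0.95 rad), and the black plug is still seated within 12 mm of where it was (horizontal distance between brass_plug and pale_plate below 0.035 m and height (world z) of brass_plug between 0.004 and 0.013 m and angle between brass_plug's own z axis and vertical below 0.12 rad and linear speed of brass_plug below 0.02 m/s and value of joint puller_rod above 0.95 rad and distance of black_plug from where it was at the start of the episode below 0.012 m); the robot touches nothing.
It fails at once if the brass plug is pulled (raised more than 8 mm) while the rod is not yet home (below 0.95 rad) (height (world z) of brass_plug above 0.03 m and value of joint puller_rod below 0.95 rad).
It fails at once if the brass plug is dropped (moving faster than 0.5 m/s with nothing gripping it) (contact force between each of the arm, the fingers and brass_plug below 0.3 N and linear speed of brass_plug above 0.5 m/s).
It fails at once if the black plug is pulled out of the block (height (world z) of black_plug above 0.045 m).
It also fails if it takes over 43 s, if anything falls off the work surface, if the arm or the gripper's body presses on something with over 40 N, if the wrist force passes 120 N, or if a joint passes its speed limit or range.

## Working session

There is one attempt and no reset: what is moved stays moved. The work goes in short steps, Python scripts to look and compute and a shell command to move; the robot and the scene stay as the last step left them, time stands still between calls to the robot, and variables do not carry over. Pictures are saved under pics/ and viewed, at most 10 in all, crops included, and the job is handed in when it is done.

```bash
mkdir -p pics; python3 - <<'E'
from rig import manip,get_image,camera_info
import cv2
for n in("top","side"):
    cv2.imwrite(f"pics/{n}0.png",get_image(n)); c=camera_info(n); print(n,c)
s=manip.get_state();print(s)
E
```

```text
top {'mtx': array([[607.78246779,   0.        , 334.36124809],
       [  0.        , 607.78246779, 229.84308723],
       [  0.        ,   0.        ,   1.        ]]), 'rvec': array([ 2.20696608, -2.18314184,  0.03973048]), 'tvec': array([0.0355132 , 0.55133222, 1.09631855])}
side {'mtx': array([[534.87939872,   0.        , 325.71486131],
       [  0.        , 534.87939872, 248.12255337],
       [  0.        ,   0.        ,   1.        ]]), 'rvec': array([ 1.86447743, -1.5276752 ,  0.67673118]), 'tvec': array([-0.09185266,  0.41805982,  0.67812215])}
{'clock': 0.1, 'qpos': array([ 1.03198124e+00,  2.76572420e-01,  1.50602761e+00, -2.12629884e-05,
        1.36070547e+00, -1.20968735e-01]), 'qd': array([-1.34017289e-03, -2.12665274e-03, -2.01081376e-03,  2.62236446e-05,
        1.05960163e-03, -5.45005931e-04]), 'effort': array([ 1.30689641e-03, -4.17698336e+01, -2.46406406e+01, -2.62722569e-04,
        5.80759413e-03,  2.72780932e-05]), 'position': array([0.23307832, 0.5251168 , 0.23049463]), 'ee_rot': array([-2.67595516e-04,  2.07404358e-01,  9.78254925e-01, -8.13611346e-04]), 'contact_force': array([0.28718557, 0.58480172, 0.045879  ]), 'moment': array([ 0.01881924,  0.02168925, -0.01194023]), 'gripper_force': 0.0, 'width': 0.08566975209407914}
```

View pics/top0.png

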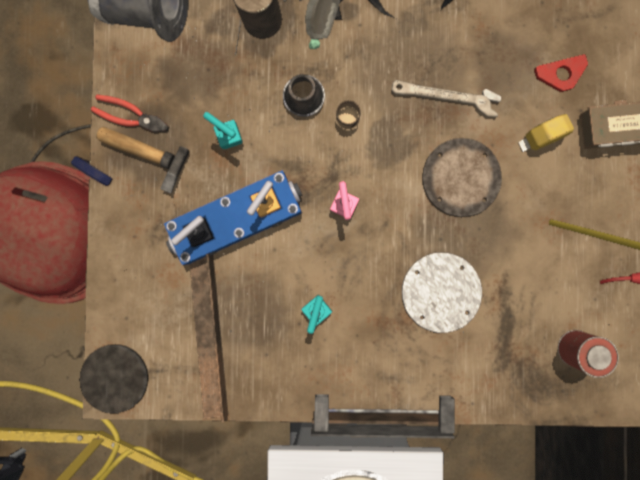

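View pics/side0.png

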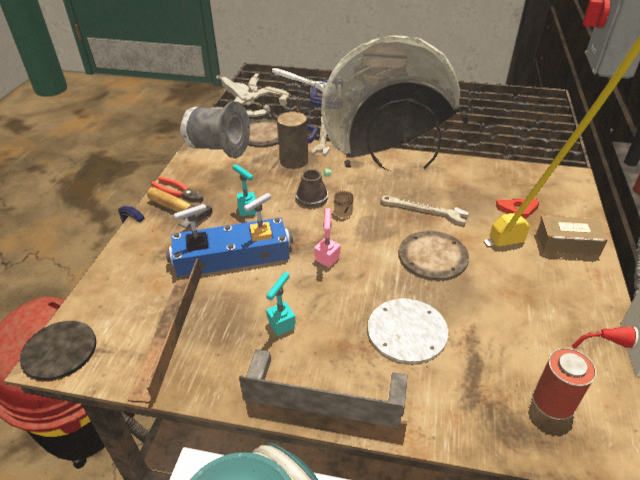

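The top view shows the blue block around (235,218) with the brass plug at its right end (265,200) and the black plug at (200,232). The pale plate is at (442,292) and the rusty one at (461,177).

```bash
cat > h.py <<'E'
import numpy as np,cv2
from rig import manip,get_image,camera_info
def cam(n):
    c=camera_info(n);R=cv2.Rodrigues(c["rvec"])[0];return c["mtx"],R,c["tvec"]
def cast(n,uv,z):
    K,R,t=cam(n);d=R.T@np.linalg.inv(K)@np.array([*uv,1.]);o=-R.T@t
    return o+d*(z-o[2])/d[2]
def proj(n,p):
    c=camera_info(n);return cv2.projectPoints(np.array([p],float),c["rvec"],c["tvec"],c["mtx"],None)[0].ravel()
E
python3 - <<'E'
from h import *
a=cv2.imread("pics/top0.png");b=cv2.imread("pics/side0.png")
A=cv2.resize(a[160:275,155:315],None,fx=5,fy=5,interpolation=cv2.INTER_CUBIC)
B=cv2.resize(b[180:290,150:310],None,fx=5,fy=5,interpolation=cv2.INTER_CUBIC)
cv2.imwrite("pics/topc.png",A);cv2.imwrite("pics/sidec.png",B)
print(proj("top",manip.get_state()["position"]),proj("top",[0,0,0]))
hsv=cv2.cvtColor(a,cv2.COLOR_BGR2HSV)
def big(m,z,nm):
    cs,_=cv2.findContours(m,cv2.RETR_EXTERNAL,cv2.CHAIN_APPROX_NONE)
    c=max(cs,key=cv2.contourArea);h=cv2.convexHull(c)
    w=np.array([cast("top",p,z)[:2] for p in h[:,0]])
    r=cv2.minAreaRect((w*1000).astype(np.float32));print(nm,r,cv2.fitEllipse(h)if len(h)>5 else"",cv2.contourArea(c))
big(cv2.inRange(hsv,(100,120,60),(125,255,255)),.05,"blue")
m=cv2.inRange(hsv,(10,150,140),(28,255,255));n=np.zeros_like(m);n[175:235,235:300]=m[175:235,235:300];big(n,.06,"brass")
m=cv2.inRange(hsv,(0,0,150),(180,60,255));n=np.zeros_like(m);n[240:345,390:495]=m[240:345,390:495]
n=cv2.morphologyEx(n,cv2.MORPH_CLOSE,np.ones((7,7)));n=cv2.morphologyEx(n,cv2.MORPH_OPEN,np.ones((7,7)));big(n,.008,"plate")
E
```

```text
[ -2.94886058 438.72106769] [354.04922944 535.49335553]
blue ((568.431884765625, 221.03573608398438), (81.10763549804688, 229.15142822265625), 24.893434524536133) ((234.69081115722656, 217.4166259765625), (55.90987014770508, 159.96449279785156), 66.64283752441406) 4375.5
brass ((586.7274780273438, 155.03233337402344), (15.7548828125, 8.755821228027344), 0.8924827575683594) ((271.635986328125, 206.79173278808594), (5.031013011932373, 13.4970703125), 41.194950103759766) 9.0
plate ((440.1389465332031, -155.66590881347656), (145.22256469726562, 141.8688201904297), 0.34540191292762756) ((441.7323913574219, 291.9453430175781), (79.61166381835938, 80.76956939697266), 149.06956481933594) 4948.5
```

View pics/topc.png

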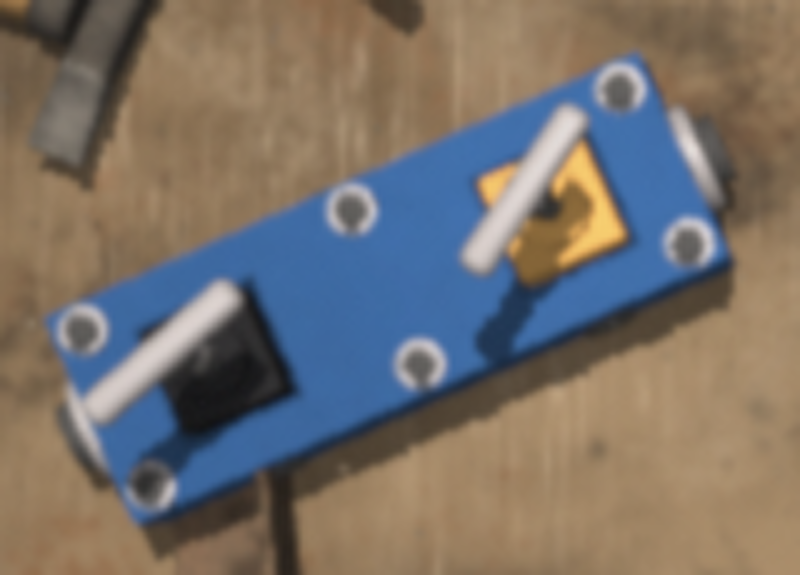

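View pics/sidec.png

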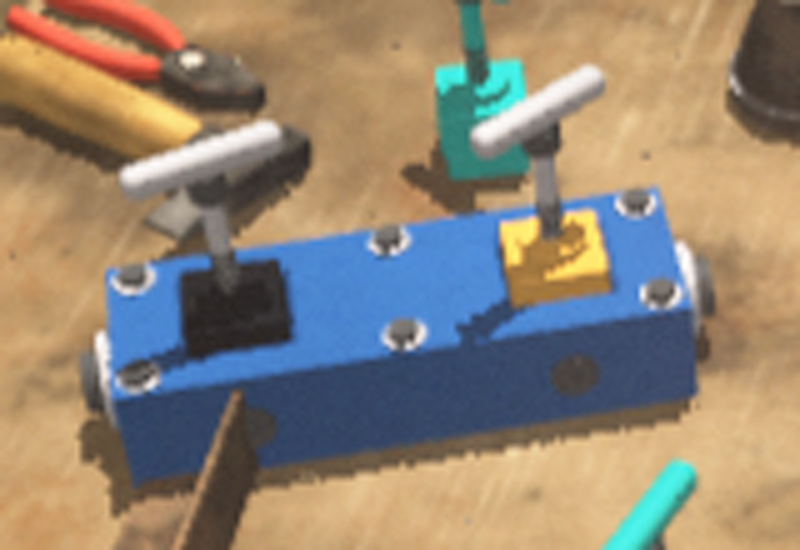

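The crops show the brass bar from (480,263) to (572,115) in the top crop, and in the side crop from (483,140) to (595,80). The brass top corners in the top crop are (478,183), (583,138), (630,240) and (530,285).

```bash
python3 - <<'E'
from h import *
f=lambda p:np.array(p)/5+[155,160]
g=lambda p:np.array(p)/5+[150,180]
c=[cast("top",f(p),.06) for p in [(478,183),(583,138),(630,240),(530,285)]]
print("plug",np.mean(c,0),[np.linalg.norm(c[i]-c[i-1]).round(4) for i in range(4)])
y=(c[0]-c[1])+(c[3]-c[2]);print("y yaw of plug (dir angle)",np.degrees(np.arctan2(y[1],y[0])))
cs=[cast("side",g(p),.06) for p in [(502,228),(600,210),(608,280),(513,305)]]
print("plug side",np.mean(cs,0))
def bar(cast_n,fn,P,Q,z):
    a=cast(cast_n,fn(P),z);b=cast(cast_n,fn(Q),z)
    print(cast_n,"bar mid",(a+b)/2,"len",np.linalg.norm(a-b),"ang",np.degrees(np.arctan2(*(a-b)[[1,0]])))
# cylinder-like ends
bar("top",f,(470,266),(578,108),.134)
bar("side",g,(475,140),(603,80),.128)
bar("top",f,(90,412),(236,288),.134) # black
blk=[cast("top",f(p),.05) for p in [(45,320),(640,55),(730,268),(142,522)]]
print("blk",np.mean(blk,0),[np.linalg.norm(blk[i]-blk[i-1]).round(4) for i in range(4)])
d=blk[0]-blk[1]+blk[3]-blk[2];print(np.degrees(np.arctan2(d[1],d[0])))
q=manip.get_state()["ee_rot"];from scipy.spatial.transform import Rotation as R
print(R.from_quat(np.r_[q[1:],q[0]]).as_matrix().round(3))
E
```

```text
plug [0.59580947 0.16122556 0.06      ] [np.float64(0.0403), np.float64(0.04), np.float64(0.0395), np.float64(0.0383)]
y yaw of plug (dir angle) 114.39036048231578
plug side [0.58850568 0.15837936 0.06      ]
top bar mid [0.5971652  0.16252114 0.134     ] len 0.062343720199085996 ang 146.53983772459605
side bar mid [0.59612697 0.16140454 0.128     ] len 0.06053940601553695 ang 141.08332200658458
top bar mid [0.54273991 0.27921518 0.134     ] len 0.06208042800678645 ang 131.1935428750445
blk [0.56793858 0.22057663 0.05      ] [np.float64(0.0795), np.float64(0.2301), np.float64(0.0821), np.float64(0.2255)]
114.37605820535299
[[-0.914  0.406 -0.001]
 [ 0.406  0.914 -0.001]
 [ 0.    -0.002 -1.   ]]
```

```bash
python3 -m crank '{"translation":[[-40,-15,0],[-40,-15,0],[-40,-15,0],[-40,-15,0],[-40,-15,0],[-40,-15,0],[-40,-15,0],[-40,-15,0]],"roll":[0,0,0,0,0,0,0,0],"fingers":[1,1,1,1,1,1,1,1]}' 30
python3 -m crank '{"translation":[[-40,-15,0],[-40,-15,0],[-40,-15,0],[-39,-19,0],[0,0,0],[0,0,0],[0,0,0],[0,0,0]],"roll":[0,0,0,0,0.1,0.1,0,0],"fingers":[1,1,1,1,1,1,1,1]}'
cat >> h.py <<'E'
from scipy.spatial.transform import Rotation as Rot
def goto(x,y,z,xang):
    s=manip.get_state();q=s["ee_rot"];M=Rot.from_quat(np.r_[q[1:],q[0]]).as_matrix()
    cur=np.degrees(np.arctan2(M[1,0],M[0,0]))
    print("pos",s["position"].round(4),"xang",cur.round(2),"tilt",M[:,2].round(3),"q",s["qpos"].round(2),"w",s["width"].round(4),"gf",s["gripper_force"],"F",s["contact_force"].round(2),"Mz",s["moment"].round(2),"t",s["clock"])
    print("tool shift mm",(M.T@(np.array([x,y,z])-s["position"])*1000).round(1),"roll",np.radians(cur-xang).round(3))
E
python3 -c "
from h import *
goto(.5955,.162,.108,145)
cv2.imwrite('pics/t1.png',get_image('top'))"
```

```text
clock: 0.9
position: [0.4779, 0.2846, 0.231]
ee_rot: [-0.0, 0.207, 0.978, -0.0]
contact_force: [0.6, 0.5, -1.0]
width: 0.0853
gripper_force: 0.0
clock: 1.7
position: [0.5962, 0.163, 0.2309]
ee_rot: [-0.0, 0.303, 0.953, -0.0]
contact_force: [-0.5, -0.3, 1.0]
width: 0.0851
gripper_force: 0.0Traceback (most recent call last):
  File "<string>", line 3, in <module>
    goto(.5955,.162,.108,145)
    ~~~~^^^^^^^^^^^^^^^^^^^^^
  File "h.py", line 14, in goto
    print("pos",s["position"].round(4),"xang",cur.round(2),"tilt",M[:,2].round(3),"q",s["qpos"].round(2),"w",s["width"].round(4),"gf",s["gripper_force"],"F",s["contact_force"].round(2),"Mz",s["moment"].round(2),"t",s["clock"])
                                                                                                             ^^^^^^^^^^^^^^^^
AttributeError: 'float' object has no attribute 'round'
```

```bash
sed -i 's/s\["width"\].round(4)/s["width"]/' h.py
python3 -m crank '{"translation":[[0,-1,30],[0,0,30],[0,0,30],[0,0,20],[0,0,13],[0,0,0],[0,0,0]],"roll":[0,0,0,0,0,0,0],"fingers":[1,1,1,1,1,1,1]}' 30
python3 -c "
from h import *
goto(.5955,.162,.108,145)
a=get_image('side');b=get_image('top')
cv2.imwrite('pics/s2.png',np.hstack([cv2.resize(a[130:290,160:320],(400,400)),cv2.resize(b[130:290,180:340],(400,400))]))"
```

```text
clock: 2.4
position: [0.5964, 0.1625, 0.109]
ee_rot: [0.001, 0.304, 0.953, 0.0]
contact_force: [-0.2, 0.1, 0.8]
width: 0.0857
gripper_force: 0.0
pos [0.5964 0.1625 0.109 ] xang 144.66 tilt [ 0.001  0.    -1.   ] q [ 0.15  0.43  1.59  0.    1.12 -0.8 ] w 0.0856651355781873 gf 0.0 F [-0.24  0.11  0.8 ] Mz [-0.01 -0.    0.02] t 2.4
tool shift mm [ 0.4 -1.   1. ] roll -0.006
```

View pics/s2.png

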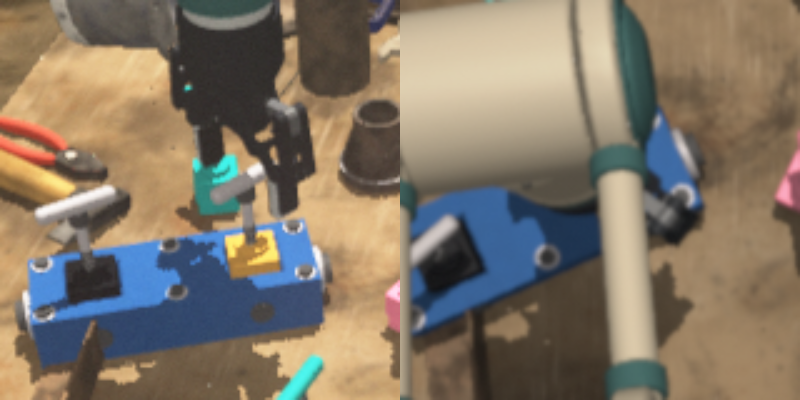

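The side half shows the fingers straddling the brass bar (at 240,185), with tips at (208,160) and (285,210). The top half is hidden by the arm. The grasp looks right, so I'll close.

```bash
python3 -m crank '{"translation":[[0,-0.5,1],[0,0,0],[0,0,0],[0,0,0],[0,0,0],[0,0,0],[0,0,0],[0,0,0]],"roll":[0,0,0,0,0,0,0,0],"fingers":[0.4,0,0,0,0,0,0,0]}' 40
python3 -c "
from h import *
goto(.5955,.162,.108,80)"
```

```text
clock: 3.3
position: [0.5961, 0.1622, 0.1075]
ee_rot: [0.0, 0.304, 0.953, 0.001]
contact_force: [0.5, 1.9, 1.1]
width: 0.0112
gripper_force: 40.3
pos [0.5961 0.1622 0.1075] xang 144.6 tilt [ 0.001  0.001 -1.   ] q [ 0.15  0.43  1.6   0.    1.12 -0.8 ] w 0.011151601426562904 gf 40.318610072135925 F [0.47 1.91 1.15] Mz [ 0.38 -0.23 -0.06] t 3.3
tool shift mm [ 0.4 -0.5 -0.5] roll 1.127
```

```bash
python3 -m crank '{"translation":[[0,0,0],[0,0,0],[0,0,0],[0,0,0],[0,0,0],[0,0,0],[0,0,0],[0,0,0]],"roll":[0.14,0.14,0.14,0.14,0.14,0.14,0.14,0],"fingers":[0,0,0,0,0,0,0,0]}' 40
python3 -c "
from h import *
goto(.5961,.1622,.1075,80)"
python3 -m crank '{"translation":[[0,0,0],[0,0,0],[0,0,0],[0,0,0]],"roll":[0.06,0.06,0.06,0],"fingers":[0,0,0,0]}' 40
python3 -c "
from h import *
goto(.5961,.1622,.1075,80)"
```

```text
clock: 4.1
position: [0.5956, 0.1623, 0.1074]
ee_rot: [-0.0, 0.717, 0.698, 0.0]
contact_force: [0.7, 2.7, 1.1]
width: 0.0111
gripper_force: 40.2
pos [0.5956 0.1623 0.1074] xang 88.46 tilt [ 0.     0.001 -1.   ] q [0.15 0.43 1.6  0.   1.12 0.18] w 0.011082999974646715 gf 40.15357196331024 F [0.73 2.74 1.14] Mz [ 0.46 -0.09 -0.06] t 4.1
tool shift mm [-0.1  0.5 -0.1] roll 0.148
clock: 4.5
position: [0.5956, 0.1623, 0.1074]
ee_rot: [-0.0, 0.776, 0.631, 0.0]
contact_force: [1.4, 3.3, 1.0]
width: 0.0113
gripper_force: 40.1
pos [0.5956 0.1623 0.1074] xang 78.29 tilt [ 0.     0.001 -1.   ] q [0.15 0.43 1.6  0.   1.12 0.36] w 0.011343938721743834 gf 40.12458622455597 F [1.37 3.26 0.98] Mz [ 0.61 -0.08 -0.04] t 4.5
tool shift mm [ 0.   0.5 -0.1] roll -0.03
```

No stop felt yet, since Mz still shows only friction. Continuing gently.

```bash
python3 -m crank '{"translation":[[0,0,0],[0,0,0],[0,0,0]],"roll":[0.04,0.04,0],"fingers":[0,0,0]}' 40
python3 -c "
from h import *
goto(.5961,.1622,.1075,80)"
python3 -m crank '{"translation":[[0,0,0],[0,0,0],[0,0,0]],"roll":[0.04,0.03,0],"fingers":[0,0,0]}' 40
python3 -c "
from h import *
goto(.5961,.1622,.1075,80)"
```

```text
clock: 4.8
position: [0.5954, 0.1628, 0.1074]
ee_rot: [-0.001, 0.8, 0.6, 0.0]
contact_force: [-0.0, 4.7, 1.1]
width: 0.0112
gripper_force: 44.2
pos [0.5954 0.1628 0.1074] xang 73.78 tilt [-0.     0.001 -1.   ] q [0.15 0.43 1.6  0.   1.12 0.44] w 0.011174583509626256 gf 44.16161119937897 F [-0.01  4.7   1.1 ] Mz [0.98 0.07 0.53] t 4.8
tool shift mm [-0.3  0.8 -0.1] roll -0.109
clock: 5.1
position: [0.5954, 0.1627, 0.1075]
ee_rot: [-0.0, 0.82, 0.573, 0.0]
contact_force: [-0.1, 5.3, 1.9]
width: 0.0112
gripper_force: 69.1
pos [0.5954 0.1627 0.1075] xang 69.92 tilt [-0.     0.001 -1.   ] q [0.15 0.43 1.6  0.   1.12 0.5 ] w 0.011186145481623352 gf 69.10539854317904 F [-0.07  5.28  1.87] Mz [1.04 0.1  1.36] t 5.1
tool shift mm [-0.3  0.9 -0. ] roll -0.176
```

```bash
python3 -m crank '{"translation":[[0.3,0,0],[0,0,0],[0,0,-3],[0,0,-5],[0,0,-6],[0,0,-6],[0,0,0],[0,0,0]],"roll":[-0.06,0,0,0,0,0,0,0],"fingers":[0,0,0,0,0,0,0,0]}' 80
python3 -c "
from h import *
goto(.5955,.162,.2225,75)
cv2.imwrite('pics/s3.png',cv2.resize(get_image('side')[130:290,160:320],(600,600)))"
```

```text
clock: 5.9
position: [0.5949, 0.1616, 0.1262]
ee_rot: [-0.001, 0.804, 0.594, -0.001]
contact_force: [-0.0, 2.1, -7.0]
width: 0.0106
gripper_force: 79.1
pos [0.5949 0.1616 0.1262] xang 72.94 tilt [-0.003 -0.001 -1.   ] q [ 0.15  0.41  1.57 -0.    1.16  0.45] w 0.010600466775915564 gf 79.1117513179779 F [-0.02  2.13 -6.99] Mz [ 0.63 -0.01  0.07] t 5.9
tool shift mm [  0.4   0.3 -96.3] roll -0.036
```

View pics/s3.png

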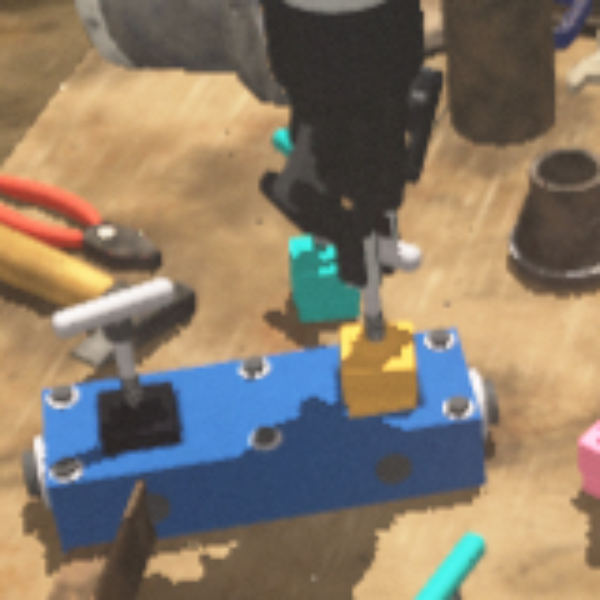

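The plug rises upright with the bar (brass at 378,370). Lifting on.

```bash
python3 -m crank '{"translation":[[0,0,-8],[0,0,-10],[0,0,-15],[0,0,-18],[0,0,-18],[0,0,-18],[0,0,-10],[0,0,0]],"roll":[0,0,0,0,0,0,0,0],"fingers":[0,0,0,0,0,0,0,0]}' 80
python3 -c "
from h import *
goto(.440,-.1557,.223,75)"
```

```text
clock: 6.75
position: [0.5968, 0.1617, 0.2272]
ee_rot: [0.002, 0.804, 0.595, 0.002]
contact_force: [0.9, 0.1, -4.2]
width: 0.0107
gripper_force: 79.4
pos [0.5968 0.1617 0.2272] xang 72.97 tilt [ 0.005 -0.    -1.   ] q [ 0.15  0.34  1.42 -0.    1.38  0.45] w 0.010663802568746765 gf 79.4274115562439 F [ 0.86  0.14 -4.18] Mz [-0.01 -0.01 -0.04] t 6.75
tool shift mm [-349.4  -57.     3.4] roll -0.035
```

```bash
python3 -m crank '{"translation":[[-12,-2,0],[-25,-4,0],[-25,-4,0],[-25,-4,0],[-25,-4,0],[-25,-4,0],[-25,-4,0],[-25,-4,0]],"roll":[0,0,0,0,0,0,0,0],"fingers":[0,0,0,0,0,0,0,0]}' 80
python3 -m crank '{"translation":[[-25,-4,0],[-25,-4,0],[-25,-4,0],[-25,-4,0],[-25,-4,0],[-25,-4,0],[-12,-3,0],[0,0,0]],"roll":[0,0,0,0,0,0,0,0],"fingers":[0,0,0,0,0,0,0,0]}' 80
python3 -c "
from h import *
cv2.imwrite('pics/s4.png',get_image('side'))
goto(.440,-.1557,.0955,75)"
```

```text
clock: 7.55
position: [0.51, -0.0095, 0.2231]
ee_rot: [-0.001, 0.804, 0.595, -0.001]
contact_force: [0.1, -0.0, -4.8]
width: 0.0104
gripper_force: 79.4
clock: 8.35
position: [0.4374, -0.1558, 0.2236]
ee_rot: [-0.001, 0.805, 0.594, -0.001]
contact_force: [0.6, 0.2, -4.5]
width: 0.0104
gripper_force: 79.4
pos [ 0.4383 -0.1548  0.2238] xang 72.87 tilt [-0.001  0.001 -1.   ] q [-0.49  0.11  1.74  0.    1.29 -0.19] w 0.010433988033173195 gf 79.40121173858643 F [ 0.26  0.33 -4.27] Mz [ 0.03 -0.05 -0.  ] t 8.4
tool shift mm [ -0.5   2.  128.3] roll -0.037
```

View pics/s4.png

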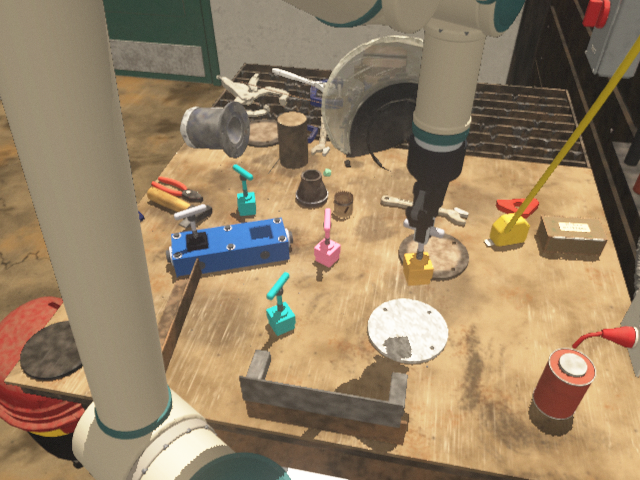

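The brass plug hangs upright at (418,268), above the pale plate (408,330), and the black plug is still in the block. Lowering.

```bash
python3 -m crank '{"translation":[[0,1,10],[0,1,20],[0,0,20],[0,0,20],[0,0,20],[0,0,15],[0,0,10],[0,0,5]],"roll":[0,0,0,0,0,0,0,0],"fingers":[0,0,0,0,0,0,0,0]}' 80
python3 -m crank '{"translation":[[0,0,2],[0,0,2],[0,0,1],[0,0,0],[0,0,0]],"roll":[0,0,0,0,0],"fingers":[0,0,0,0,0]}' 80
python3 -c "
from h import *
goto(.440,-.1557,.0935,75)"
```

```text
clock: 9.2
position: [0.4407, -0.1545, 0.103]
ee_rot: [-0.001, 0.804, 0.595, -0.0]
contact_force: [-0.1, 0.6, -4.2]
width: 0.0103
gripper_force: 79.4
clock: 9.7
position: [0.4412, -0.1557, 0.0997]
ee_rot: [0.0, 0.804, 0.595, 0.0]
contact_force: [-0.7, -0.2, -4.9]
width: 0.0104
gripper_force: 79.4
pos [ 0.4412 -0.1557  0.0997] xang 72.98 tilt [ 0.001 -0.    -1.   ] q [-0.49  0.23  1.93  0.    0.98 -0.19] w 0.010404750203124296 gf 79.37931060791016 F [-0.72 -0.21 -4.93] Mz [ 0.03  0.01 -0.01] t 9.7
tool shift mm [-0.4 -1.2  6.2] roll -0.035
```

```bash
python3 -m crank '{"translation":[[0,0,1.5],[0,0,1.5],[0,0,1],[0,0,0],[0,0,0]],"roll":[0,0,0,0,0],"fingers":[0,0,0,0,0]}' 80
python3 -m crank '{"translation":[[0,0,1],[0,0,1],[0,0,0],[0,0,0]],"roll":[0,0,0,0],"fingers":[0,0,0,0]}' 80
python3 -c "
from h import *
goto(.440,-.1557,.0935,75)"
```

```text
clock: 10.2
position: [0.4409, -0.1555, 0.0952]
ee_rot: [-0.0, 0.804, 0.595, 0.0]
contact_force: [0.3, 0.5, -4.9]
width: 0.0106
gripper_force: 79.4
clock: 10.6
position: [0.4413, -0.1556, 0.0935]
ee_rot: [0.0, 0.804, 0.595, 0.0]
contact_force: [0.4, 0.4, -2.7]
width: 0.0105
gripper_force: 79.7
pos [ 0.4413 -0.1556  0.0935] xang 72.98 tilt [ 0.001 -0.    -1.   ] q [-0.49  0.24  1.94  0.    0.96 -0.19] w 0.010546312073141127 gf 79.7295892238617 F [ 0.38  0.36 -2.7 ] Mz [ 0.   -0.03  0.05] t 10.6
tool shift mm [-0.4 -1.2 -0. ] roll -0.035
```

Contact is beginning: weight has fallen from 4.9 to 2.7 N. I'll press slightly, then release slowly.

```bash
python3 -m crank '{"translation":[[0,0,0.6],[0,0,0],[0,0,0],[0,0,0]],"roll":[0,0,0,0],"fingers":[0,0,0,0]}' 20
python3 -m crank '{"translation":[[0,0,0],[0,0,0],[0,0,0],[0,0,0],[0,0,0],[0,0,0],[0,0,0],[0,0,0]],"roll":[0,0,0,0,0,0,0,0],"fingers":[0.2,0.25,0.35,0.5,0.7,0.9,0.9,0.9]}' 20
python3 -c "
from h import *
goto(.440,-.1557,.25,75)"
```

```text
clock: 11.0
position: [0.4416, -0.1559, 0.0933]
ee_rot: [0.001, 0.804, 0.595, 0.0]
contact_force: [0.5, -0.8, 5.5]
width: 0.0106
gripper_force: 80.7
clock: 11.8
position: [0.441, -0.1555, 0.0927]
ee_rot: [-0.0, 0.804, 0.595, 0.0]
contact_force: [-0.1, 1.4, -0.4]
width: 0.0769
gripper_force: 0.0
pos [ 0.441  -0.1555  0.0927] xang 72.98 tilt [ 0.  0. -1.] q [-0.49  0.24  1.94  0.    0.96 -0.19] w 0.07694943334866551 gf 0.0 F [-0.08  1.37 -0.43] Mz [-0.07 -0.02  0.07] t 11.8
tool shift mm [  -0.5   -0.9 -157.3] roll -0.035
```

Rising clear, then moving aside so the cameras can see.

```bash
python3 -m crank '{"translation":[[0,0,-10],[0,0,-20],[0,0,-30],[0,0,-30],[0,0,-30],[0,0,-20],[0,0,0],[0,0,0]],"roll":[0,0,0,0,0,0,0,0],"fingers":[0.9,0.9,0.9,0.9,0.9,0.9,0.9,0.9]}'
python3 -m crank '{"translation":[[25,0,0],[40,0,0],[40,0,0],[40,0,0],[40,0,0],[40,0,0],[20,0,0],[0,0,0]],"roll":[0,0,0,0,0,0,0,0],"fingers":[0.9,0.9,0.9,0.9,0.9,0.9,0.9,0.9]}'
python3 -c "
from h import *
a=get_image('side');b=get_image('top')
cv2.imwrite('pics/s5.png',np.hstack([cv2.resize(a[200:380,150:470],(400,225)),cv2.resize(b[160:350,180:500],(400,225))]))
cv2.imwrite('pics/s6.png',cv2.resize(np.hstack([a[240:370,350:470],b[230:360,380:500]]),None,fx=3.3,fy=3.3))"
```

```text
clock: 12.6
position: [0.4408, -0.1554, 0.2329]
ee_rot: [0.0, 0.804, 0.595, 0.0]
contact_force: [-0.2, -0.2, 0.1]
width: 0.0768
gripper_force: 0.0
clock: 13.4
position: [0.5122, 0.0812, 0.2308]
ee_rot: [-0.001, 0.803, 0.596, -0.001]
contact_force: [0.3, -0.6, -0.3]
width: 0.0767
gripper_force: 0.0
```

View pics/s6.png

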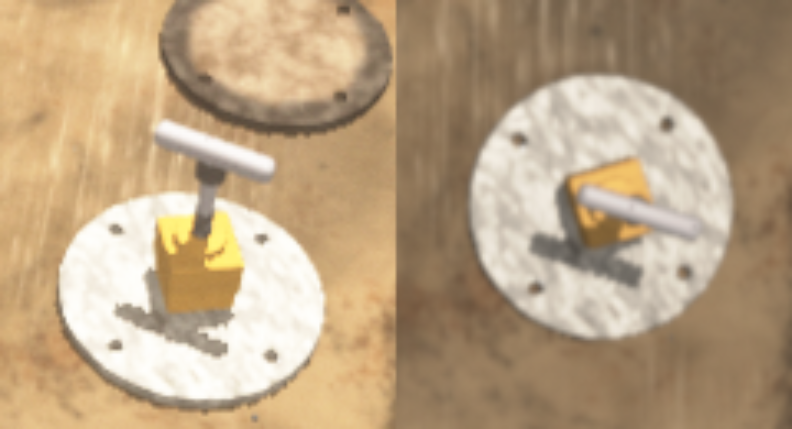

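View pics/s5.png

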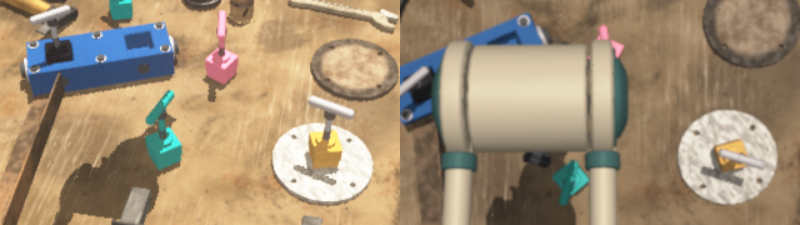

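The plug stands upright near the plate's centre (brass at 610,205 in the crop, plate centre at about 603,205). It has been released with its rod home, and the black plug is still seated in the block.

```bash
python3 -c "
from rig import manip
print(manip.sign_off())"
```

```text
the job is handed in; nothing more can be done
None
```

I screwed the rod home to its stop, pulled the brass plug straight up, and stood it upright near the middle of the pale plate; it is released, the black plug is still in the block, and the job is handed in (no verdict returned).

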